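# Chock the label roll on the sloping board

## Robot

A 7-joint arm with a two-finger parallel gripper is mounted at the origin on the work surface. World frame = base frame: x ahead of the robot, y to its left, z up, the work surface at z = 0. Lengths are in m, angles in rad, forces in N, time in s.
With the tool pointing down it reaches from about 0.4 to 0.875 m from the base axis. Payload 4.4 kg.
Tool frame: the origin (TCP) lies at the very end of the fingers, on their centre line; the grasp point (between the pads) lies 19 mm behind it; z points along the fingers, y is the line along which they close (so a half turn about z gives the same grasp; the last joint's range is limited). The gripper opens to 85 mm and grips with 20 to 120 N. Pads are 22 mm wide; open, the fingers measure 114 mm over their backs; the gripper's body (76 mm by 85 mm) begins 54 mm behind the grasp point. The pads swing forward as they close: fully open they stand 13 mm farther back than shut.
Start: joints at [-1.387, 0.628, 0.038, 1.517, -0.027, 0.996, -0.02], TCP at [0.161, 0.63, 0.231] pointing down, gripper open.
Joint ranges: [-3.06, 3.06], [-0.37, 2.12], [-1.25, 1.32], [0.18, 2.47], [-1.1, 4.24], [0.23, 1.98], [-2.94, 2.94]. Speed limits (rad/s): [2.57, 2.57, 3.14, 3.14, 3.14, 3.14, 3.14].

## Interface

Orientations are given as a unit quaternion [w, x, y, z].
In Python, from cell import ctrl gives the robot as it stands. The module is installed in compiled form; this text tells all that it offers.
- The arm moves only by the tool move_arm, never from a script. Its argument "targets" is a list that holds one entry, the list of rows, each a list of 7 numbers: the opening, from 0 (shut) to 1 (fully open), then the shift along the world's x, y, z in mm, then the turn, a rotation vector about the world's x, y, z in rad. A call has 1 to 5 rows; each row shifts and turns the commanded pose from where the row before left it; what a row does not reach is not made up. A row lasts 1/12 s, in which the tool goes at most 41.7 mm and 7.16 degrees, less where a joint would pass 70% of its speed; a pose out of reach is approached as far as the arm can. A call with a gripper value outside its range is refused whole. The fingers move at their own pace and stop on an object; "force" is the grip in N (left out, the last holds). Time passes only in rows, so rows that do not move let the fingers close. It gives the time, the measured TCP pose, the force, the opening and the grip force at its end, in the units of the state.
- ctrl.observe(): the state, without advancing time (a new reading comes with each control period).
- ctrl.capture(name): name is "scene" or "top" or "wrist"; returns the picture (420x560x3 uint8, red, green, blue); there is no depth.
- ctrl.get_calibration(name): a dict with "intrinsics" (3x3 intrinsics, pixels), "k1" (the pictures are not rectified: a ray, as slopes to the right and down, at radius r is drawn at 1 + k1 r^2 times it, then the intrinsics apply), "rvec" (rotation vector, rad) and "tvec" (3), from world to camera coordinates, as OpenCV has them; the wrist camera has in their place "mount" (4x4, takes a point from camera to tool coordinates, whose origin is the TCP and whose axes are the flange's). Camera axes: x right, y down, z forward; pixel columns grow to the right and rows downward; lengths in m; the calibration is good to about 2 mm. A picture is of the moment at which its call begins: read the wrist's pose just before it. get_calibration takes no time and is no camera call.
- ctrl.hand_in(): hands the job in; it is judged then, once.
Trained networks look in the newest picture that a camera, given by its name, has taken for a name from the list of things; names that differ only in an ending like _2 or _b are one class to them, and where a whole thing is asked for, a point or a joint stands for the part that bears it (a point fixed in the world has none). Each returns a list of dicts, best first, with "score" (0 to 1); they miss things now and then, are a little off and sometimes report something else, mostly with a low value. They report only what shows in the picture. A call takes as long as a camera call. They do not tell look-alikes from the thing itself.
- ctrl.recognise(camera, query): "position" ([column, row] in pixels, amid what is visible of it).
- ctrl.mark_of(camera, query): "position" ([column, row] in pixels: a listed point, or the origin of a listed thing).
The state is a dict: "time_s": time; "q": joint angles; "joint_vel": joint speeds; "effort": joint torques, N m; "tcp_pos": TCP position; "orientation": TCP orientation; "wrist_force": force on the tool from outside, world axes, zero at the start; "moment": the same for the moment, N m; "finger_gap": opening from 0.0 (shut) to 1.0 (fully open); "gripper_force": force on a finger pad.
Only numpy, scipy, OpenCV 4.12 (cv2) and the standard library are available. Lean on these libraries where they do the work, as an engineer would, in place of code of your own. Each camera call takes 0.05 s, during which the arm holds its last target. There are 200 camera calls.

## Task

Put the wooden wedge on the sloping writing board as a stop, squarely across the slope with its thin edge uphill. Then take the wide label roll out of its cradle, lower it gently onto the board just uphill of the wedge and let go only when it is there, so that it rests against the wedge and cannot roll away.

Things in the scene. Friction and masses are not known exactly. Their poses are not given: they have to be found in the camera images.
- wedge: loose light-wood wedge, 60 g: 60 mm long (x), 50 mm wide (y), 32 mm high at the thick end (x = -30 mm), 1.5 mm at the thin edge (x = +30 mm), top face at 27 degrees. Origin: centre of its underside. Flat upright sides, 50 mm apart, to grip near the thick end. Starts flat on the table beside the board (left or right), thin edge away from the robot within 35 degrees. Not the rectangular block.
- roll: wide roll of white labels, rigid: 60 mm diameter, 50 mm wide, 100 to 190 g. Origin: its centre; y along its axis. Grip it from above across its flat ends. Starts on its side in a grey cradle (30 mm wide along y, 16 mm high), centre 36 mm above the table, beside the board. On the board it touches the wedge when 41 mm along the wedge's +x from its origin. Not the narrow roll standing on end.
- slope: fixed wooden sloping board, 260 mm along the slope (x), 240 mm wide (y), smooth, no lips. Origin: middle of its top face, 32 mm above the table. +x points uphill (away from the robot, turned up to 15 degrees), z square to the face. Slope 8 degrees: low edge 14 mm above the table, high edge 50 mm. The wedge stays where it is set; the roll, left free, rolls down.
Things that resemble listed ones, but are neither listed nor needed, are in the scene too. What is shaped like the wedge but pink or turquoise is not meant.

How it is judged:
By the outcome, as a careful person would: the job done as asked, in the order asked, and still so for the second after the job is handed in, with the robot touching nothing.
It also fails if it takes over 58 s, if anything falls off the work surface, if the arm or the gripper's body presses on something with over 40 N, if the wrist force passes 120 N, or if a joint passes its speed limit or range.

## Working session

There is one attempt and no reset: what is moved stays moved. The work goes in short steps, Python scripts to look and compute and a tool call to move; the robot and the scene stay as the last step left them, time stands still between calls to the robot, and variables do not carry over. Pictures are saved under pics/ and viewed, at most 10 in all, crops included, and the job is handed in when it is done.

Besides the shell and the picture viewer there is one more tool, called as name([rows], argument=value, ...), one row to a line, values as JSON. move_arm: Moves the arm, as the interface text tells. Its arguments: {"type":"object","properties":{"targets":{"type":"array"},"force":{"type":"number"}},"required":["targets"]}

```bash
mkdir -p pics
cat > h.py <<'E'
import numpy as np, cv2
from scipy.spatial.transform import Rotation as R
from cell import ctrl
def snap(n,f):
    im=ctrl.capture(n); cv2.imwrite('pics/'+f,im[:,:,::-1]); return im
def cam(n,st=None):
    c=ctrl.get_calibration(n); K=np.array(c['intrinsics']); k1=c['k1']
    if 'mount' in c:
        T=np.eye(4); w,x,y,z=st['orientation']; T[:3,:3]=R.from_quat([x,y,z,w]).as_matrix(); T[:3,3]=st['tcp_pos']
        T=T@np.array(c['mount']); return K,k1,T[:3,:3],T[:3,3]
    A=R.from_rotvec(np.ravel(c['rvec'])).as_matrix(); return K,k1,A.T,-A.T@np.ravel(c['tvec'])
def ray(n,px,st=None):
    K,k1,A,o=cam(n,st)
    d=cv2.undistortPoints(np.array([[px]],float),K,np.array([k1,0,0,0.]))[0,0]
    return o,A@np.array([d[0],d[1],1])
def onz(n,px,z,st=None):
    o,d=ray(n,px,st); return o+d*(z-o[2])/d[2]
def proj(n,P,st=None):
    K,k1,A,o=cam(n,st); p=(np.atleast_2d(P)-o)@A
    s=p[:,:2]/p[:,2:]; s=s*(1+k1*(s**2).sum(1,keepdims=True)); return s@K[:2,:2].T+K[:2,2]
E
python3 - <<'E'
from h import *
st=ctrl.observe(); print(st)
z={'wedge':0,'roll':.036,'slope':.032}
for n in ['top','scene']:
    snap(n,n+'1.png')
    for q in z:
        for d in ctrl.mark_of(n,q)[:4]: print(n,q,np.round(d['position'],1),round(d['score'],2),onz(n,d['position'],z[q]).round(4))
E
```

```text
{'time_s': 0.0, 'q': array([-1.38682653,  0.62934943,  0.03844621,  1.51839373, -0.02700131,
        0.99628136, -0.02000257]), 'joint_vel': array([ 0.00026322,  0.00038709,  0.00063156, -0.00269351,  0.00090434,
        0.00162305,  0.00127777]), 'effort': array([-2.06585919e-04, -5.63414276e+01,  1.22658782e+00, -1.93430507e+01,
        1.11626589e-02,  1.09183238e-02, -6.59420081e-06]), 'tcp_pos': array([0.16048545, 0.62922215, 0.2303788 ]), 'orientation': array([-1.05620262e-04,  1.24564094e-01,  9.92211102e-01, -9.51011880e-04]), 'wrist_force': array([-0.45552824, -0.20560014,  0.47868159]), 'moment': array([ 0.00545107, -0.02407515, -0.01260207]), 'gripper_force': 0.0, 'finger_gap': 1.0001149671139757}
top wedge [172.5 184.4] 0.76 [0.6099 0.2323 0.    ]
top wedge [125.9 165.6] 0.76 [0.6503 0.3349 0.    ]
top wedge [427.9 212.4] 0.75 [ 0.5552 -0.3221  0.    ]
top wedge [179.9 236.1] 0.73 [0.4983 0.2109 0.    ]
top roll [428.6 215.9] 0.97 [ 0.5425 -0.3083  0.036 ]
top slope [295.7 208.9] 0.74 [ 0.5546 -0.0325  0.032 ]
top slope [429.  212.5] 0.5 [ 0.5503 -0.3112  0.032 ]
scene wedge [358.4 238.5] 0.9 [0.6073 0.2179 0.    ]
scene wedge [350.9 209.3] 0.72 [0.4897 0.2036 0.    ]
scene wedge [393.4 220.7] 0.69 [0.5285 0.3117 0.    ]
scene wedge [408.2 254.7] 0.66 [0.6557 0.3334 0.    ]
scene roll [154.  203.9] 0.87 [ 0.5602 -0.3057  0.036 ]
```

View pics/top1.png

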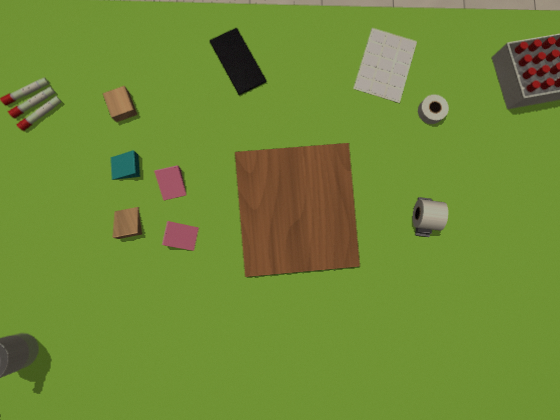

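View pics/scene1.png

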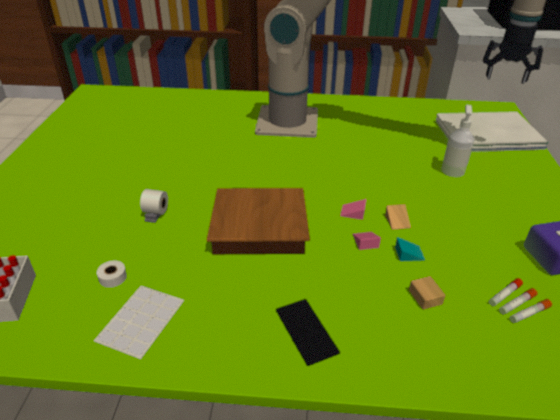

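The wooden wedge is at about (127,222) in top and (398,217) in scene. The rectangular block is at (119,104) in top and (427,292) in scene, and the lying roll is at (430,215) in top. I'll move over the wedge to look with the wrist camera.

move_arm([
  [[1, 28, -26, 5, 0, 0, 0], [1, 28, -26, 5, 0, 0, 0], [1, 28, -26, 5, 0, 0, 0], [1, 28, -26, 5, 0, 0, 0], [1, 28, -26, 5, 0, 0, 0]],
])

```text
time_s: 0.82
tcp_pos: [0.3018, 0.4985, 0.2567]
orientation: [0.0, 0.124, 0.992, 0.0]
wrist_force: [-0.3, -0.1, -0.1]
finger_gap: 0.997
gripper_force: 0.0
```

move_arm([
  [[1, 28, -26, 0, 0, 0, 0], [1, 28, -26, 0, 0, 0, 0], [1, 28, -26, 0, 0, 0, 0], [1, 28, -26, 0, 0, 0, 0], [1, 28, -26, 0, 0, 0, 0]],
])

```text
time_s: 1.23
tcp_pos: [0.4418, 0.3684, 0.2566]
orientation: [0.0, 0.125, 0.992, 0.0]
wrist_force: [0.9, 0.5, -0.6]
finger_gap: 0.998
gripper_force: 0.0
```

move_arm([
  [[1, 28, -26, 0, 0, 0, 0], [1, 10, -20, 0, 0, 0, 0], [1, 0, 0, 0, 0, 0, 0], [1, 0, 0, 0, 0, 0, 0]],
])

```text
time_s: 1.57
tcp_pos: [0.4796, 0.3222, 0.2563]
orientation: [0.0, 0.126, 0.992, -0.0]
wrist_force: [-0.3, 0.8, -0.5]
finger_gap: 1.002
gripper_force: 0.0
```

Run:
```python
from h import *
st=ctrl.observe(); print(st['tcp_pos'],st['orientation'],ctrl.get_calibration('wrist')['mount'])
im=snap('wrist','w1.png')
for d in ctrl.mark_of('wrist','wedge')[:4]: print(d,onz('wrist',d['position'],0,st))
a=cv2.imread('pics/top1.png')
c=[cv2.resize(a[y:y+75,x:x+100],None,fx=4,fy=4,interpolation=cv2.INTER_CUBIC) for x,y in [(80,185),(390,180)]]
b=cv2.resize(a[135:285,220:420],None,fx=4,fy=2*2,interpolation=cv2.INTER_CUBIC)[:,:]
cv2.imwrite('pics/c1.png',np.hstack([np.hstack(c)]))
```

```text
[0.47960891 0.32215408 0.25634517] [ 2.37025851e-05  1.26476962e-01  9.91969530e-01 -1.69745822e-04] [[-3.61761470e-05 -9.64809530e-01 -2.62949747e-01  6.53961668e-02]
 [ 9.99999997e-01 -5.17061132e-05  5.21407760e-05 -3.40577261e-04]
 [-6.39020269e-05 -2.62949744e-01  9.64809529e-01 -1.42141879e-01]
 [ 0.00000000e+00  0.00000000e+00  0.00000000e+00  1.00000000e+00]]
{'position': [290.8, 204.8], 'score': 0.81} [0.52798903 0.32291666 0.        ]
{'position': [199.5, 206.5], 'score': 0.69} [0.50059605 0.20806113 0.        ]
{'position': [240.8, 277.5], 'score': 0.67} [0.61168082 0.23101877 0.        ]
{'position': [321.9, 282.8], 'score': 0.62} [0.64772304 0.33743522 0.        ]
```

View pics/w1.png

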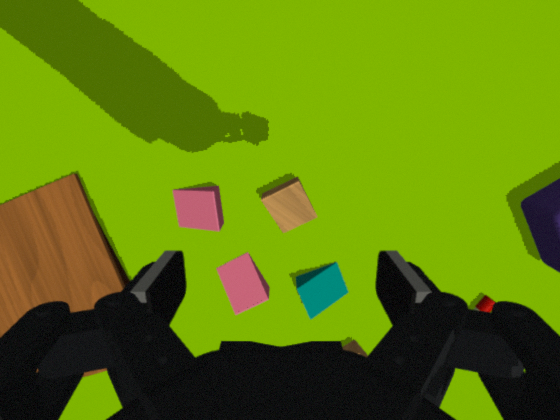

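View pics/c1.png

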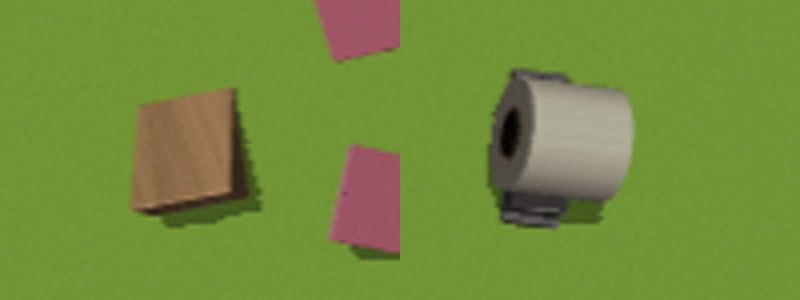

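The wrist picture shows the wooden wedge at about (288,205), thick end toward the robot (up in the picture) and thin edge at about (300,222). I'll fit its silhouette, and fit the board in the top view.

```bash
cat >> h.py <<'E'
from scipy.optimize import minimize
WV=np.array([[x,y,z] for x,z in [(-.03,0),(-.03,.032),(.03,0),(.03,.0015)] for y in(-.025,.025)])
def mask_at(im,px,f):
    m=f(im.astype(int)).astype(np.uint8); m=cv2.morphologyEx(m,cv2.MORPH_OPEN,np.ones((3,3)))
    n,l,s,c=cv2.connectedComponentsWithStats(m); return (l==l[int(px[1]),int(px[0])])
def render(n,V,st,S=4):
    p=(proj(n,V,st)+.5)*S; b=np.zeros((420*S,560*S),np.uint8)
    cv2.fillConvexPoly(b,cv2.convexHull(p.astype(np.float32)).round().astype(np.int32),255)
    return cv2.resize(b,(560,420),interpolation=cv2.INTER_AREA)/255.
def fit(n,m,model,p0,st,step):
    f=lambda p: np.abs(render(n,model(p),st)-m).sum()/m.sum()
    sx=np.vstack([p0]+[np.array(p0)+np.eye(len(p0))[i]*step[i] for i in range(len(p0))])
    r=minimize(f,p0,method='Nelder-Mead',options=dict(initial_simplex=sx,xatol=1e-5,fatol=1e-5,maxiter=400)); return r.x,r.fun
def wm(p,z=0):
    c,s=np.cos(p[2]),np.sin(p[2]); return WV@np.array([[c,s,0],[-s,c,0],[0,0,1]])+[p[0],p[1],z]
wood=lambda i:(i[:,:,0]>i[:,:,1]+3)&(i[:,:,0]>i[:,:,2]+8)
a=np.radians(8)
SV=np.array([[x,y,0] for x in(-.13,.13) for y in(-.12,.12)])
SV=SV@np.array([[np.cos(a),0,np.sin(a)],[0,1,0],[-np.sin(a),0,np.cos(a)]])+[0,0,.032]
SV=np.vstack([SV,SV*[1,1,0]])
def sm(p):
    c,s=np.cos(p[2]),np.sin(p[2]); return SV@np.array([[c,s,0],[-s,c,0],[0,0,1]])+[p[0],p[1],0]
E
python3 - <<'E'
from h import *
st=ctrl.observe()
im=cv2.imread('pics/w1.png')[:,:,::-1]
m=mask_at(im,(290,205),wood); print(m.sum())
for y0 in(-.5,0,.5): print(fit('wrist',m,wm,[.528,.323,y0],st,[.01,.01,.2]))
for n,px in(('top',(296,209)),('scene',(260,215))):
    im=cv2.imread('pics/%s1.png'%n)[:,:,::-1]
    m=mask_at(im,px,wood); print(n,m.sum(),fit(n,m,sm,[.5546,-.0325,0],None,[.01,.01,.1]))
for n,px in(('top',(127,222)),('scene',(398,217))):
    im=cv2.imread('pics/%s1.png'%n)[:,:,::-1]
    m=mask_at(im,px,wood); print(n,m.sum(),fit(n,m,wm,[.528,.323,0.1],None,[.01,.01,.1]))
E
```

```text
1809
(array([0.52590729, 0.32483259, 0.2096151 ]), np.float64(0.03437496612796584))
(array([0.52598193, 0.32511752, 0.21084204]), np.float64(0.03707172200002168))
(array([0.5259453 , 0.3251167 , 0.20637206]), np.float64(0.036798577916517625))
top 14303 (array([ 0.55494196, -0.03484363,  0.09538696]), np.float64(0.013765931458229658))
scene 6153 (array([ 0.5539454 , -0.03510016,  0.10358752]), np.float64(0.05176304879175789))
top 734 (array([0.52663762, 0.32181883, 0.21039365]), np.float64(0.05848693700913608))
scene 489 (array([0.52847647, 0.32107677, 0.16278935]), np.float64(0.0697461806808613))
```

move_arm([
  [[1, 7.5, -1, -30, 0, 0, 0.116], [1, 7.5, -1, -30, 0, 0, 0.116], [1, 7, -1, -30, 0, 0, 0.116], [1, 7, 0, -30, 0, 0, 0.115], [1, 0, 0, -10, 0, 0, 0]],
])

```text
time_s: 2.08
tcp_pos: [0.5057, 0.3209, 0.1223]
orientation: [-0.003, -0.109, 0.994, -0.001]
wrist_force: [-0.4, -0.8, 0.3]
finger_gap: 1.001
gripper_force: 0.0
```

move_arm([
  [[1, 0, 0, -30, 0, 0, 0], [1, 0, 0, -25, 0, 0, 0], [1, 0, 0, -15, 0, 0, 0], [1, 0, 0, 0, 0, 0, 0]],
])

```text
time_s: 2.42
tcp_pos: [0.5047, 0.3212, 0.0538]
orientation: [-0.003, -0.106, 0.994, -0.001]
wrist_force: [0.2, -0.3, 0.5]
finger_gap: 1.002
gripper_force: 0.0
```

Run:
```python
from h import *
st=ctrl.observe(); print(st['tcp_pos'],st['orientation'])
im=snap('wrist','w2.png')
```

```text
[0.50470619 0.32119204 0.0538179 ] [-0.00263273 -0.10605949  0.99435579 -0.0010086 ]
```

View pics/w2.png

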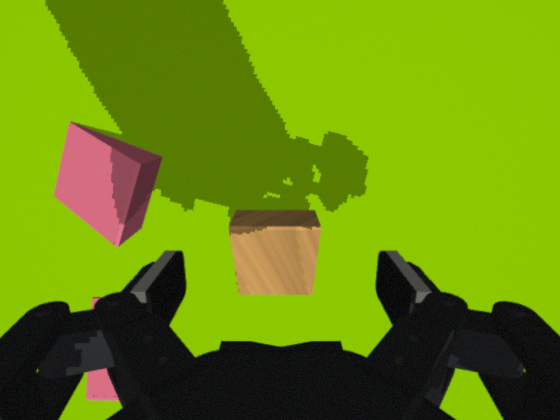

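The fingers straddle the wedge (thick end at row 212, thin edge at row 294) squarely. I'll refine its pose with another fit.

Run:
```python
from h import *
st=ctrl.observe()
im=cv2.imread('pics/w2.png')[:,:,::-1]
m=mask_at(im,(275,255),wood); print(m.sum())
p,e=fit('wrist',m,wm,[.526,.323,.2],st,[.01,.01,.1]); print(p,e)
c,s=np.cos(p[2]),np.sin(p[2]); g=p[:2]-.017*np.array([c,s]); print('goal',g,'delta mm',(g-st['tcp_pos'][:2])*1e3)
```

```text
7049
[0.52955472 0.32248103 0.20910964] 0.014933003986102882
goal [0.51292504 0.31895201] delta mm [ 7.02025197 -2.79699085]
```

move_arm([
  [[1, 3.5, -1.5, -10, 0, 0, 0], [1, 3.5, -1.5, -15, 0, 0, 0], [1, 0, 0, -14, 0, 0, 0], [1, 0, 0, -10, 0, 0, 0], [1, 0, 0, 0, 0, 0, 0]],
])

```text
time_s: 2.88
tcp_pos: [0.5134, 0.3174, 0.0056]
orientation: [-0.001, -0.106, 0.994, -0.001]
wrist_force: [-0.4, -0.6, -0.4]
finger_gap: 1.0
gripper_force: 0.0
```

move_arm([
  [[0.3, 0, 0, 0, 0, 0, 0], [0.3, 0, 0, 0, 0, 0, 0], [0.3, 0, 0, 0, 0, 0, 0], [0.3, 0, 0, 0, 0, 0, 0], [0.3, 0, 0, 0, 0, 0, 0]],
], force=30)

```text
time_s: 3.3
tcp_pos: [0.5152, 0.3184, 0.0083]
orientation: [0.001, -0.106, 0.994, 0.0]
wrist_force: [-0.5, 0.6, 4.2]
finger_gap: 0.575
gripper_force: 32.0
```

move_arm([
  [[0.3, 0, 0, 20, 0, 0, 0], [0.3, 0, 0, 30, 0, 0, 0], [0.3, 0, 0, 40, 0, 0, 0], [0.3, 0, -20, 30, 0, 0, 0], [0.3, 0, -38, 0, 0, 0, 0]],
])

```text
time_s: 3.72
tcp_pos: [0.518, 0.2677, 0.1338]
orientation: [0.006, -0.11, 0.994, 0.005]
wrist_force: [2.2, 0.1, -1.2]
finger_gap: 0.579
gripper_force: 31.6
```

move_arm([
  [[0.3, 0, -38, 0, 0, 0, -0.056], [0.3, 0, -38, 0, 0, 0, -0.056], [0.3, 0, -38, 0, 0.007, -0.07, 0], [0.3, 0, -38, 0, 0.007, -0.07, 0], [0.3, 0, -38, 0, 0, 0, 0]],
])

```text
time_s: 4.13
tcp_pos: [0.5105, 0.0679, 0.1271]
orientation: [0.069, -0.051, 0.996, 0.003]
wrist_force: [-1.1, 0.2, -1.2]
finger_gap: 0.575
gripper_force: 31.5
```

move_arm([
  [[0.3, 0, -38, 0, 0, 0, 0], [0.3, 0, -30, 0, 0, 0, 0], [0.3, 0, 0, 0, 0, 0, 0], [0.3, 0, 0, 0, 0, 0, 0]],
])

```text
time_s: 4.47
tcp_pos: [0.5146, -0.0009, 0.1276]
orientation: [0.07, -0.048, 0.996, 0.003]
wrist_force: [0.1, 0.4, -1.7]
finger_gap: 0.579
gripper_force: 31.6
```

Run:
```python
from h import *
st=ctrl.observe(); print(st['tcp_pos'],st['orientation'],st['finger_gap'])
im=snap('wrist','w3.png')
```

```text
[ 0.51460251 -0.00090006  0.12757822] [ 0.07032424 -0.0477454   0.99637652  0.00295106] 0.5788567525220567
```

View pics/w3.png

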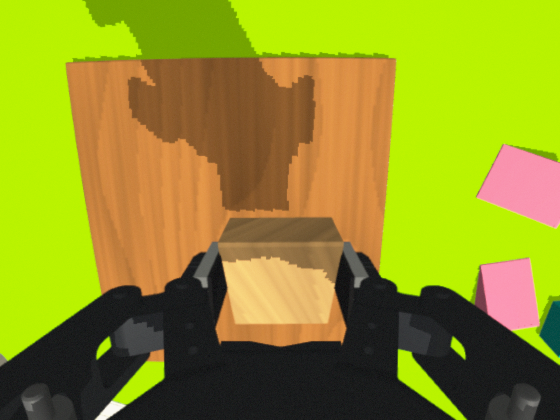

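Wedge held squarely; its corners are thick end bottom (231,218)/(334,218), thick end top (219,242)/(344,241), thin edge (231,324)/(329,324). The board's low corners are (67,63) and (395,58).

```bash
cat >> h.py <<'E'
def Rt(st):
    w,x,y,z=st['orientation']; return R.from_quat([x,y,z,w]).as_matrix(),np.array(st['tcp_pos'])
E
python3 - <<'E'
from h import *
from scipy.optimize import least_squares
st=ctrl.observe(); A,t=Rt(st)
# image left = world +y ? check by projecting
px=np.array([(231,218),(334,218),(219,242),(344,241),(231,324),(329,324)],float)
L=1 if proj('wrist',[.5,.03,.1],st)[0,0]<proj('wrist',[.5,-.03,.1],st)[0,0] else -1
ob=np.array([(-.03,.025*L,0),(-.03,-.025*L,0),(-.03,.025*L,.032),(-.03,-.025*L,.032),(.03,.025*L,.0015),(.03,-.025*L,.0015)])
f=lambda p:(proj('wrist',ob@R.from_rotvec(p[:3]).as_matrix().T+p[3:],st)-px).ravel()
r=least_squares(f,[0,-.14,.1,.53,0,.12]); p=r.x
W=R.from_rotvec(p[:3]).as_matrix(); print('L',L,'res',np.abs(r.fun).max(),'wedge pos',p[3:],'euler zyx',R.from_matrix(W).as_euler('ZYX',degrees=True))
print('wedge in tool',(p[3:]-t)@A, 'tool x',A[:,0],'tool y',A[:,1],'z',A[:,2])
print('low corners', [onz('wrist',q,.014,st) for q in((67,63),(395,58))], sm([.5545,-.035,.098])[:2])
yaw=.098; S=R.from_euler('ZY',[yaw,-np.radians(8)]).as_matrix()
print('tool in slope euler',R.from_matrix(S.T@A).as_rotvec(), 'wedge vs slope', np.degrees(R.from_matrix(W@S.T).as_rotvec()))
o=np.array([.5545,-.035,.032]); g=o+S@[-.045,0,0]; print('goal wedge',g,'delta',(g-p[3:])*1e3)
E
```

```text
L -1 res 3.163724035638154 wedge pos [0.52857508 0.00240352 0.12188193] euler zyx [ 5.3091025  -8.63009778 -0.08145795]
wedge in tool [-0.0128925  -0.00031139  0.00757478] tool x [-0.9851676  -0.09819107 -0.14072424] tool y [-9.91870038e-02  9.95068809e-01  6.35996576e-05] z [ 0.14002406  0.01402067 -0.99004883]
low corners [array([ 0.44141875, -0.16218084,  0.014     ]), array([0.41681202, 0.07233815, 0.014     ])] [[ 0.43812403 -0.16702005  0.0139075 ]
 [ 0.41464166  0.07182839  0.0139075 ]]
tool in slope euler [-2.08524935e-03  3.14002542e+00  3.95573202e-04] wedge vs slope [-0.02025942 -0.63490973 -0.31766095]
goal wedge [ 0.51015175 -0.0393601   0.02573721] delta [-18.42332822 -41.76361498 -96.14472018]
```

move_arm([
  [[0.3, -9, -21, -10, 0, 0, 0], [0.3, -9, -21, -20, 0, 0, 0], [0.3, 0, 0, -25, 0, 0, 0], [0.3, 0, 0, -20, 0, 0, 0.004], [0.3, 0, 0, -10, 0, 0, 0]],
])

```text
time_s: 4.93
tcp_pos: [0.4925, -0.0408, 0.0683]
orientation: [0.063, -0.053, 0.997, 0.0]
wrist_force: [-0.3, -0.3, -0.6]
finger_gap: 0.579
gripper_force: 31.6
```

move_arm([
  [[0.3, 0, 0, -3, 0, 0, 0], [0.3, 0, 0, 0, 0, 0, 0], [0.3, 0, 0, 0, 0, 0, 0]],
])

```text
time_s: 5.18
tcp_pos: [0.4923, -0.041, 0.0655]
orientation: [0.063, -0.053, 0.997, 0.0]
wrist_force: [-0.4, 0.5, -0.7]
finger_gap: 0.576
gripper_force: 31.6
```

move_arm([
  [[0.3, 0, 0, -2, 0, 0, 0], [0.3, 0, 0, -1, 0, 0, 0], [0.3, 0, 0, 0, 0, 0, 0]],
])

```text
time_s: 5.43
tcp_pos: [0.4924, -0.0419, 0.0628]
orientation: [0.063, -0.052, 0.997, -0.0]
wrist_force: [0.6, -0.2, -1.5]
finger_gap: 0.575
gripper_force: 31.6
```

move_arm([
  [[0.3, 0, 0, -2, 0, 0, 0], [0.3, 0, 0, -1, 0, 0, 0], [0.3, 0, 0, 0, 0, 0, 0]],
])

```text
time_s: 5.68
tcp_pos: [0.4921, -0.0424, 0.0596]
orientation: [0.063, -0.052, 0.997, -0.0]
wrist_force: [-0.7, -0.1, -0.6]
finger_gap: 0.584
gripper_force: 31.6
```

```bash
cat >> h.py <<'E'
S=R.from_euler('ZY',[.1,-np.radians(8)]).as_matrix(); O=np.array([.5545,-.035,.032])
def rep(off=np.zeros(3),goal=(-.045,0,0)):
    st=ctrl.observe(); A,t=Rt(st); D=S@np.diag([-1,1,-1.])
    print('q',st['q'].round(3),'rot to do',R.from_matrix(D@A.T).as_rotvec().round(4),'shift mm',((O+S@np.array(goal)-D@off-t)*1e3).round(1),'F',st['wrist_force'].round(1),st['moment'].round(2),'gap',round(st['finger_gap'],3))
E
python3 -c "
from h import *
rep(np.array([-.0129,-.0003,.0076]))"
```

```text
q [ 0.241  0.683 -0.297  2.194  0.845  0.238  0.875] rot to do [ 0.008  -0.0136 -0.0039] shift mm [  4.2   1.8 -28.2] F [-0.7 -0.1 -0.6] [-0.02  0.14  0.02] gap 0.584
```

Joint 6 is at its lower limit here, so I'll set the wedge farther uphill, with its origin at the board's middle.

move_arm([
  [[0.3, 16, 2, 0, 0, 0, 0], [0.3, 16, 2, 0, 0, 0, 0], [0.3, 16, 2, 0, 0.008, -0.014, -0.004], [0.3, 0, 0, -6, 0, 0, 0], [0.3, 0, 0, 0, 0, 0, 0]],
])

```text
time_s: 6.1
tcp_pos: [0.5395, -0.0368, 0.0527]
orientation: [0.069, -0.049, 0.996, 0.003]
wrist_force: [-1.0, 0.1, -0.2]
finger_gap: 0.575
gripper_force: 31.7
```

```bash
python3 -c "
from h import *
rep(np.array([-.0129,-.0003,.0076]),(0,0,0))"
```

```text
q [ 0.268  0.734 -0.359  2.084  0.815  0.308  0.908] rot to do [ 0.0001 -0.0011  0.0009] shift mm [  1.2   0.7 -15. ] F [-1.   0.1 -0.2] [-0.01  0.23 -0.03] gap 0.575
```

move_arm([
  [[0.3, 1, 1, -5, 0, 0, 0], [0.3, 0, 0, -4, 0, 0, 0], [0.3, 0, 0, -2, 0, 0, 0], [0.3, 0, 0, 0, 0, 0, 0]],
])

```text
time_s: 6.43
tcp_pos: [0.54, -0.0356, 0.0419]
orientation: [0.069, -0.05, 0.996, 0.003]
wrist_force: [0.3, 0.1, -0.8]
finger_gap: 0.579
gripper_force: 31.7
```

move_arm([
  [[0.3, 0, 0, -2, 0, 0, 0], [0.3, 0, 0, -1, 0, 0, 0], [0.3, 0, 0, 0, 0, 0, 0]],
])

```text
time_s: 6.68
tcp_pos: [0.5409, -0.0356, 0.0394]
orientation: [0.07, -0.05, 0.996, 0.003]
wrist_force: [0.7, -0.3, -0.6]
finger_gap: 0.574
gripper_force: 31.7
```

```bash
python3 -c "
from h import *
rep(np.array([-.0129,-.0003,.0076]),(0,0,0))"
```

```text
q [ 0.247  0.758 -0.331  2.086  0.859  0.277  0.863] rot to do [-0.      0.      0.0006] shift mm [-0.2 -0.4 -1.7] F [ 0.7 -0.3 -0.6] [-0.03  0.16  0.03] gap 0.574
```

move_arm([
  [[0.3, 0, 0, -1, 0, 0, 0], [0.3, 0, 0, 0, 0, 0, 0]],
])

```text
time_s: 6.85
tcp_pos: [0.5411, -0.0357, 0.0385]
orientation: [0.07, -0.049, 0.996, 0.004]
wrist_force: [0.8, -0.3, -0.6]
finger_gap: 0.572
gripper_force: 31.7
```

move_arm([
  [[0.3, 0, 0, -1, 0, 0, 0], [0.3, 0, 0, 0, 0, 0, 0]],
])

```text
time_s: 7.02
tcp_pos: [0.5411, -0.0357, 0.0383]
orientation: [0.07, -0.05, 0.996, 0.003]
wrist_force: [-2.5, 0.2, 7.9]
finger_gap: 0.575
gripper_force: 32.6
```

move_arm([
  [[0.3, 0, 0, -1, 0, 0, 0], [0.3, 0, 0, 0, 0, 0, 0]],
])

```text
time_s: 7.18
tcp_pos: [0.5412, -0.0357, 0.0383]
orientation: [0.071, -0.05, 0.996, 0.003]
wrist_force: [-7.0, 0.1, 17.9]
finger_gap: 0.571
gripper_force: 33.8
```

Contact felt. I'll relieve the pressure, open and retreat along the tool axis.

move_arm([
  [[0.3, 0, 0, 1.5, 0, 0, 0], [0.7, 0, 0, 0, 0, 0, 0], [1, 0, 0, 0, 0, 0, 0], [1, 0, 0, 0, 0, 0, 0], [1, 0, 0, 0, 0, 0, 0]],
])

```text
time_s: 7.6
tcp_pos: [0.5411, -0.0357, 0.0378]
orientation: [0.07, -0.049, 0.996, 0.004]
wrist_force: [-0.4, -0.2, -0.4]
finger_gap: 1.003
gripper_force: 0.0
```

move_arm([
  [[1, -1, 0, 8, 0, 0, 0], [1, -3, 0, 20, 0, 0, 0], [1, -3, 0, 25, 0, 0, 0], [1, -4, 0, 25, 0, 0, 0], [1, -4, 0, 25, 0, 0, 0]],
])

```text
time_s: 8.02
tcp_pos: [0.5254, -0.0355, 0.1423]
orientation: [0.069, -0.05, 0.996, 0.004]
wrist_force: [0.9, -0.7, -0.1]
finger_gap: 1.0
gripper_force: 0.0
```

move_arm([
  [[1, -8, -20, 30, 0, 0, 0], [1, -8, -20, 20, 0, 0.07, 0], [1, 0, -30, 10, 0, 0.07, 0], [1, 0, 0, 0, 0, 0, 0], [1, 0, 0, 0, 0, 0, 0]],
])

```text
time_s: 8.43
tcp_pos: [0.511, -0.1078, 0.2017]
orientation: [0.001, -0.047, 0.999, 0.007]
wrist_force: [-1.0, 1.4, -0.5]
finger_gap: 1.003
gripper_force: 0.0
```

Run:
```python
from h import *
st=ctrl.observe(); print(st['tcp_pos'],st['orientation'],st['finger_gap'])
snap('wrist','w4.png')
```

```text
[ 0.51095452 -0.10780551  0.20174927] [ 9.23208590e-04 -4.68644141e-02  9.98877757e-01  6.78970241e-03] 1.0030918890828822
```

View pics/w4.png

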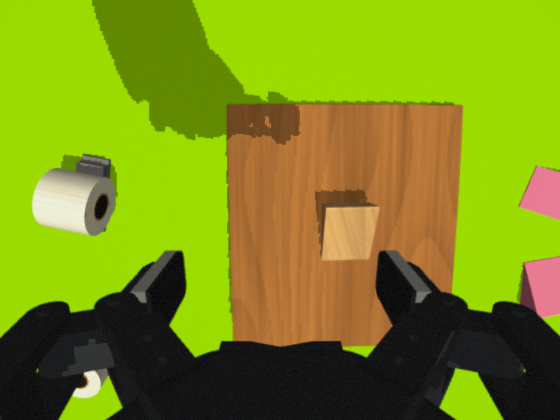

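The wedge sits squarely on the board (thick end (323..379, 207), thin edge (321..370, 261)), parallel to the board's edges. Next, view the roll from above.

move_arm([
  [[1, -3, -38, 2, 0, 0, 0], [1, -3, -38, 0, 0, 0, 0], [1, -3, -38, 0, 0, 0, 0], [1, -3, -38, 0, 0, 0, 0], [1, -3, -38, 0, 0, 0, 0]],
])

```text
time_s: 8.9
tcp_pos: [0.4943, -0.2955, 0.2026]
orientation: [-0.001, -0.051, 0.999, 0.007]
wrist_force: [0.8, 0.1, 0.4]
finger_gap: 1.001
gripper_force: 0.0
```

move_arm([
  [[1, 0, 0, 0, 0, 0, 0], [1, 0, 0, 0, 0, 0, 0]],
])

```text
time_s: 9.07
tcp_pos: [0.4938, -0.2968, 0.202]
orientation: [-0.001, -0.048, 0.999, 0.007]
wrist_force: [-0.9, 0.8, -0.5]
finger_gap: 1.0
gripper_force: 0.0
```

```bash
cat >> h.py <<'E'
th=np.linspace(0,2*np.pi,48)
RV=np.array([[.03*np.cos(t),y,.03*np.sin(t)] for t in th for y in(-.025,.025)])
def rm(p):
    c,s=np.cos(p[2]),np.sin(p[2]); return RV@np.array([[c,s,0],[-s,c,0],[0,0,1]])+[p[0],p[1],.036]
E
python3 - <<'E'
from h import *
st=ctrl.observe(); print(st['tcp_pos'],st['orientation'])
im=snap('wrist','w5.png')
d=ctrl.mark_of('wrist','roll'); 
for e in d[:3]: print(e,onz('wrist',e['position'],.036,st))
px=d[0]['position']
i=im.astype(int); br=lambda i:(i.max(2)>90)&(i[:,:,1]-i[:,:,2]<45)
m=br(i).astype(np.uint8); m=cv2.morphologyEx(m,cv2.MORPH_OPEN,np.ones((5,5)))
n,l,s,c=cv2.connectedComponentsWithStats(m); k=1+np.argmin(np.hypot(*(c[1:]-px).T)+1000*(s[1:,4]<300)); print(s[k],c[k])
h=cv2.convexHull(np.argwhere(l==k)[:,::-1].astype(np.int32)); M=np.zeros(m.shape,np.uint8); cv2.fillConvexPoly(M,h,1)
p,e=fit('wrist',M>0,rm,[*onz('wrist',px,.036,st)[:2],-.1],st,[.01,.01,.2]); print(p,e)
o=im[:,:,::-1].copy(); cv2.polylines(o,[h],True,(0,0,255),1)
cv2.polylines(o,[cv2.convexHull(proj('wrist',rm(p),st).astype(np.float32)).round().astype(np.int32)],True,(255,0,0),1)
cv2.imwrite('pics/w5o.png',o)
# wedge on slope from w4
st4=dict(tcp_pos=[.51095452,-.10780551,.20174927],orientation=[9.23208590e-04,-4.68644141e-02,9.98877757e-01,6.78970241e-03])
im=cv2.imread('pics/w4.png')[:,:,::-1]
f=lambda p:proj('wrist',(np.array([[-.03,.025,.032],[-.03,-.025,.032],[.03,.025,.0015],[.03,-.025,.0015]])@R.from_euler('z',p[2]).as_matrix().T+[p[0],p[1],0])@S.T+O,st4)-np.array([(379,207),(323,207),(370,260.5),(321,261.)]) 
from scipy.optimize import least_squares
g=f([0,0,0]);print(g.round(1))
f2=lambda p: f(p)[[1,0,3,2]]*0+proj('wrist',(np.array([[-.03,-.025,.032],[-.03,.025,.032],[.03,-.025,.0015],[.03,.025,.0015]])@R.from_euler('z',p[2]).as_matrix().T+[p[0],p[1],0])@S.T+O,st4)-np.array([(323,207),(379,207),(321,261.),(370,260.5)])
r=least_squares(lambda p:f2(p).ravel(),[0,0,0]); print('wedge in slope',r.x,np.abs(r.fun).max())
E
```

```text
[ 0.49378285 -0.29675768  0.201983  ] [-8.21568988e-04 -4.75220480e-02  9.98842715e-01  7.36274592e-03]
{'position': [263.2, 232.8], 'score': 0.78} [ 0.54549432 -0.30775687  0.036     ]
[ 232  203   59   64 2979] [261.28465928 234.81570997]
[ 0.54732815 -0.31006619 -0.10078119] 0.03480536473666994
[[ 0.5 -1.4]
 [ 3.  -0.9]
 [-1.6 -2.2]
 [-0.1 -2. ]]
wedge in slope [ 0.00155904 -0.00040724  0.02181704] 1.8163985969376881
```

View pics/w5o.png

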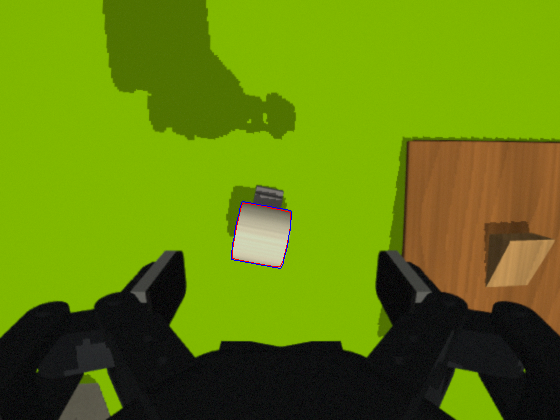

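The fit hugs the roll: centre at about (262,235), i.e. (0.547, -0.310), axis yaw -0.10. Moving in to grasp.

move_arm([
  [[1, 13, -3, -20, -0.015, 0, -0.1], [1, 13, -3, -25, 0, 0, -0.095], [1, 13, -3, -25, 0, 0, 0], [1, 14, -4, -25, 0, 0, 0], [1, 0, 0, 0, 0, 0, 0]],
])

```text
time_s: 9.58
tcp_pos: [0.5483, -0.3046, 0.1035]
orientation: [-0.002, 0.046, 0.999, 0.002]
wrist_force: [-0.4, 0.8, -0.1]
finger_gap: 1.001
gripper_force: 0.0
```

move_arm([
  [[1, 0, 0, -20, 0, 0, 0], [1, 0, 0, 0, 0, 0, 0]],
])

```text
time_s: 9.75
tcp_pos: [0.5466, -0.3054, 0.0861]
orientation: [-0.002, 0.046, 0.999, 0.001]
wrist_force: [-0.8, -0.5, -0.4]
finger_gap: 1.0
gripper_force: 0.0
```

Run:
```python
from h import *
st=ctrl.observe(); A,t=Rt(st); D=R.from_euler('z',-.1).as_matrix()@np.diag([-1,1,-1.])
print(t,R.from_matrix(D@A.T).as_rotvec().round(4),(np.array([.547,-.3095,.02])-t)*1e3)
im=snap('wrist','w6.png')
br=lambda i:(i.max(2)>90)&(i[:,:,1]-i[:,:,2]<45)
c=proj('wrist',[.547,-.3095,.06],st)[0]; print(c)
m=mask_at(im,c,br); M=np.zeros(m.shape,np.uint8); cv2.fillConvexPoly(M,cv2.convexHull(np.argwhere(m)[:,::-1].astype(np.int32)),1); print(M.sum())
print(fit('wrist',M>0,rm,[.547,-.3095,-.1],st,[.005,.005,.05]))
```

```text
[ 0.54662606 -0.30544934  0.08605943] [-0.002  -0.0045 -0.007 ] [  0.37394345  -4.05065551 -66.05942858]
[274.10184745 237.60131122]
8576
(array([ 0.54679343, -0.30988687, -0.12050839]), np.float64(0.016688615744805384))
```

View pics/w6.png

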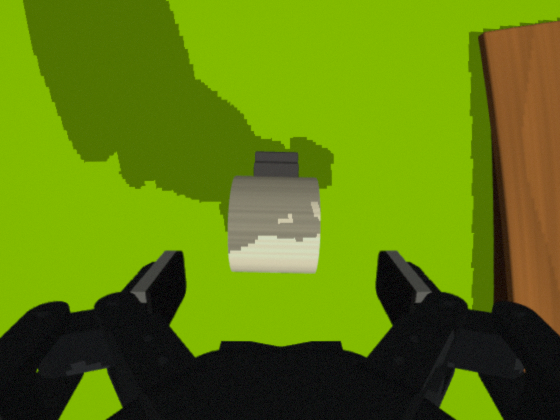

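Roll lies centred between the fingers at (274,225), squarely. Descend and grip.

move_arm([
  [[1, 0, -2, -15, 0, 0, -0.015], [1, 0, -2, -18, 0, 0, 0], [1, 0, 0, -18, 0, 0, 0], [1, 0, 0, -14, 0, 0, 0], [1, 0, 0, 0, 0, 0, 0]],
])

```text
time_s: 10.22
tcp_pos: [0.5466, -0.3115, 0.0218]
orientation: [-0.002, 0.055, 0.998, 0.0]
wrist_force: [0.7, 0.8, 0.1]
finger_gap: 1.001
gripper_force: 0.0
```

move_arm([
  [[0.3, 0, 0, 0, 0, 0, 0], [0.3, 0, 0, 0, 0, 0, 0], [0.3, 0, 0, 0, 0, 0, 0], [0.3, 0, 0, 0, 0, 0, 0], [0.3, 0, 0, 0, 0, 0, 0]],
], force=40)

```text
time_s: 10.63
tcp_pos: [0.5493, -0.3125, 0.0247]
orientation: [0.001, 0.056, 0.998, -0.001]
wrist_force: [-0.0, 1.9, 5.8]
finger_gap: 0.577
gripper_force: 41.3
```

Run:
```python
from h import *
st=ctrl.observe(); A,t=Rt(st); print(t,st['orientation'])
off=(np.array([.5468,-.3098,.036])-t)@A; print('roll in tool',off)
D=R.from_euler('z',.11).as_matrix()@np.diag([-1,1,-1.])
print('rot',R.from_matrix(D@A.T).as_rotvec())
for w in(.0,.0016):
    c=O+S@[w+.041+.002,0,.030]; print('roll goal',c,'tcp',c-D@off,'delta',(c-D@off-t)*1e3)
```

```text
[ 0.54928845 -0.31252096  0.02467179] [ 1.15725403e-03  5.57345710e-02  9.98444681e-01 -7.32478682e-04]
roll in tool [ 0.00274871  0.00241199 -0.01133804]
rot [0.00133824 0.00239644 0.2215269 ]
roll goal [ 0.59271446 -0.03116576  0.06769249] tcp [ 0.59571134 -0.03326142  0.05635444] delta [ 46.42288965 279.25953577  31.68264961]
roll goal [ 0.59429098 -0.03100759  0.06791516] tcp [ 0.59728785 -0.03310324  0.05657712] delta [ 47.99940302 279.41771472  31.90532657]
```

move_arm([
  [[0.3, 0, 0, 15, 0, 0, 0], [0.3, 0, 0, 30, 0, 0, 0], [0.3, 0, 0, 30, 0, 0, 0], [0.3, 0, 10, 20, 0, 0, 0], [0.3, 8, 30, 0, 0, 0, 0]],
])

```text
time_s: 11.05
tcp_pos: [0.5566, -0.28, 0.1231]
orientation: [0.003, 0.06, 0.998, -0.004]
wrist_force: [0.5, -0.9, -2.2]
finger_gap: 0.58
gripper_force: 42.3
```

move_arm([
  [[0.3, 10, 36, 0, 0, 0, 0.074], [0.3, 10, 36, 0, 0, 0, 0.074], [0.3, 10, 36, 0, 0, 0, 0.074], [0.3, 10, 36, 0, 0, 0, 0], [0.3, 10, 36, 0, 0, 0, 0]],
])

```text
time_s: 11.47
tcp_pos: [0.6061, -0.0914, 0.119]
orientation: [0.0, -0.055, 0.998, -0.001]
wrist_force: [1.1, 0.9, -1.8]
finger_gap: 0.581
gripper_force: 42.2
```

move_arm([
  [[0.3, 0, 36, 0, 0, 0, 0], [0.3, 0, 22, 0, 0, 0, 0], [0.3, 0, 0, 0, 0, 0, 0], [0.3, 0, 0, 0, 0, 0, 0]],
])

```text
time_s: 11.8
tcp_pos: [0.6061, -0.0327, 0.1191]
orientation: [0.0, -0.057, 0.998, -0.001]
wrist_force: [0.2, -0.7, -1.7]
finger_gap: 0.581
gripper_force: 42.2
```

Run:
```python
from h import *
st=ctrl.observe(); A,t=Rt(st); print(t,st['orientation'],st['finger_gap'],st['q'].round(2))
snap('wrist','w7.png')
```

```text
[ 0.60606629 -0.03271098  0.11906752] [ 2.23274422e-04 -5.70671156e-02  9.98370184e-01 -5.18879507e-04] 0.5811063093788796 [ 0.38  0.78 -0.63  1.73  0.6   0.83  1.16]
```

View pics/w7.png

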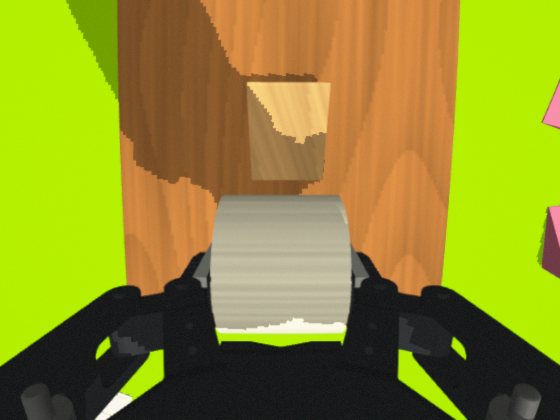

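The roll is held squarely (columns 210–351, rows 195–332) just beyond the wedge, whose corners are (247,83), (331,83), (323,180), (252,180). I'll compute both positions from this one view.

Run:
```python
from h import *
from scipy.optimize import least_squares
st=ctrl.observe(); A,t=Rt(st)
def rf(p):
    q=proj('wrist',(RV+p)@A.T+t,st); return np.array([q[:,0].min()-210,q[:,0].max()-351,q[:,1].min()-195,q[:,1].max()-332])
r=least_squares(rf,[.0,0,-.012],diff_step=1e-3,x_scale=.01); off=r.x; print('roll in tool',off,r.fun.round(1),'world',A@off+t)
px=np.array([(331,83),(247,83),(323,180),(252,180.)])
V=np.array([[-.03,.025,.032],[-.03,-.025,.032],[.03,.025,.0015],[.03,-.025,.0015]])
fw=lambda p:(proj('wrist',(V@R.from_euler('z',p[2]).as_matrix().T+[p[0],p[1],0])@S.T+O,st)-px).ravel()
w=least_squares(fw,[0,0,0]); print('wedge in slope',w.x,w.fun.round(1))
W=S@R.from_euler('z',w.x[2]).as_matrix()
c=O+S@[w.x[0],w.x[1],0]+W@[.043,0,.030]
D=W@np.diag([-1,1,-1.]); print('roll goal',c,'tcp delta with same orientation',(c-A@off-t)*1e3)
ty=A[:,1]; wy=W[:,1]; print('yaw tool',np.arctan2(-ty[0],ty[1]),'wedge',np.arctan2(-wy[0],wy[1]))
im=cv2.imread('pics/w7.png'); b=np.array([proj('wrist',q,st)[0] for q in sm([.5545,-.035,.1])[[2,3]]]); print(b)
```

```text
roll in tool [ 0.00211767 -0.00059593 -0.01033407] [ 0.3 -0.3 -0.4  0.4] world [ 0.6039761  -0.03597105  0.1290064 ]
wedge in slope [ 0.00096608 -0.00170301  0.0101631 ] [ 0.  -0.3 -0.2 -0.5 -0.   0.5  0.2  0.4]
roll goal [ 0.59379056 -0.03233015  0.06782663] tcp delta with same orientation [-10.18554351   3.64089733 -61.17977529]
yaw tool 0.11105257496382946 wedge 0.11006419654566725
[[130.54256405 308.55824221]
 [443.70593108 311.78592816]]
```

move_arm([
  [[0.3, -5, 2, -10, 0, 0, 0], [0.3, -4, 1, -15, 0, 0, 0], [0.3, 0, 0, -15, 0, 0, 0], [0.3, 0, 0, -10, 0, 0, 0], [0.3, 0, 0, 0, 0, 0, 0]],
])

```text
time_s: 12.27
tcp_pos: [0.5956, -0.0341, 0.0661]
orientation: [-0.002, -0.054, 0.999, -0.001]
wrist_force: [-0.2, -0.3, -0.7]
finger_gap: 0.579
gripper_force: 42.2
```

move_arm([
  [[0.3, 0, 0, -4, 0, 0, 0], [0.3, 0, 0, 0, 0, 0, 0], [0.3, 0, 0, 0, 0, 0, 0]],
])

```text
time_s: 12.52
tcp_pos: [0.5976, -0.032, 0.0646]
orientation: [0.0, -0.055, 0.998, -0.001]
wrist_force: [-0.2, 0.5, -0.9]
finger_gap: 0.584
gripper_force: 42.2
```

move_arm([
  [[0.3, 0, 0, -2, 0, 0, 0], [0.3, 0, 0, 0, 0, 0, 0]],
])

```text
time_s: 12.68
tcp_pos: [0.5973, -0.0317, 0.0623]
orientation: [0.0, -0.055, 0.998, -0.001]
wrist_force: [1.0, -0.0, -0.8]
finger_gap: 0.581
gripper_force: 42.2
```

move_arm([
  [[0.3, -1, 1, -2, 0, 0, 0], [0.3, 0, 0, 0, 0, 0, 0]],
])

```text
time_s: 12.85
tcp_pos: [0.5958, -0.0303, 0.06]
orientation: [-0.0, -0.055, 0.998, -0.0]
wrist_force: [-0.5, 0.2, -1.5]
finger_gap: 0.583
gripper_force: 42.2
```

move_arm([
  [[0.3, 0, 0, -1, 0, 0, 0], [0.3, 0, 0, 0, 0, 0, 0]],
])

```text
time_s: 13.02
tcp_pos: [0.596, -0.0306, 0.0589]
orientation: [-0.0, -0.055, 0.998, -0.001]
wrist_force: [0.7, 0.4, -1.9]
finger_gap: 0.583
gripper_force: 42.2
```

move_arm([
  [[0.3, 0, 0, -1, 0, 0, 0], [0.3, 0, 0, 0, 0, 0, 0]],
])

```text
time_s: 13.18
tcp_pos: [0.596, -0.0307, 0.0579]
orientation: [-0.0, -0.055, 0.998, -0.001]
wrist_force: [-0.4, 0.1, -2.2]
finger_gap: 0.578
gripper_force: 42.2
```

move_arm([
  [[0.3, 0, 0, -0.7, 0, 0, 0], [0.3, 0, 0, 0, 0, 0, 0]],
])

```text
time_s: 13.35
tcp_pos: [0.596, -0.0307, 0.0572]
orientation: [-0.0, -0.055, 0.998, -0.001]
wrist_force: [-0.4, -0.1, -1.8]
finger_gap: 0.579
gripper_force: 42.2
```

move_arm([
  [[0.3, 0, 0, -0.7, 0, 0, 0], [0.3, 0, 0, 0, 0, 0, 0]],
])

```text
time_s: 13.52
tcp_pos: [0.596, -0.0306, 0.0565]
orientation: [-0.0, -0.055, 0.998, -0.001]
wrist_force: [-0.6, 0.7, -0.7]
finger_gap: 0.587
gripper_force: 42.2
```

move_arm([
  [[0.3, 0, 0, -0.5, 0, 0, 0], [0.3, 0, 0, 0, 0, 0, 0]],
])

```text
time_s: 13.68
tcp_pos: [0.5961, -0.0306, 0.0564]
orientation: [0.0, -0.055, 0.998, -0.001]
wrist_force: [-0.3, 0.1, 0.7]
finger_gap: 0.581
gripper_force: 42.5
```

move_arm([
  [[0.3, 0, 0, -0.5, 0, 0, 0], [0.3, 0, 0, 0, 0, 0, 0]],
])

```text
time_s: 13.85
tcp_pos: [0.5961, -0.0307, 0.0563]
orientation: [0.0, -0.055, 0.998, -0.001]
wrist_force: [-2.1, 0.2, 5.7]
finger_gap: 0.577
gripper_force: 43.0
```

The roll is on the board. I'll ease it down the slope until it meets the wedge.

move_arm([
  [[0.3, -0.8, 0, 0.4, 0, 0, 0], [0.3, 0, 0, 0, 0, 0, 0]],
])

```text
time_s: 14.02
tcp_pos: [0.5955, -0.0306, 0.0563]
orientation: [0.0, -0.055, 0.998, -0.001]
wrist_force: [0.3, 0.6, 2.6]
finger_gap: 0.583
gripper_force: 42.5
```

move_arm([
  [[0.3, -0.7, 0, -0.1, 0, 0, 0], [0.3, 0, 0, 0, 0, 0, 0]],
])

```text
time_s: 14.18
tcp_pos: [0.5954, -0.0306, 0.0563]
orientation: [0.001, -0.055, 0.998, -0.0]
wrist_force: [1.1, -0.2, 1.2]
finger_gap: 0.585
gripper_force: 42.5
```

move_arm([
  [[0.62, 0, 0, 0, 0, 0, 0], [0.66, 0, 0, 0, 0, 0, 0], [0.75, 0, 0, 0, 0, 0, 0], [0.9, 0, 0, 0, 0, 0, 0], [1, 0, 0, 0, 0, 0, 0]],
])

```text
time_s: 14.6
tcp_pos: [0.5944, -0.0306, 0.0558]
orientation: [-0.0, -0.055, 0.998, -0.0]
wrist_force: [-0.4, 0.5, -0.4]
finger_gap: 0.988
gripper_force: 0.0
```

move_arm([
  [[1, 0, 0, 0, 0, 0, 0], [1, 0, 0, 5, 0, 0, 0], [1, 0, 0, 15, 0, 0, 0], [1, 0, 0, 25, 0, 0, 0], [1, 0, 0, 25, 0, 0, 0]],
])

```text
time_s: 15.02
tcp_pos: [0.5939, -0.0305, 0.1264]
orientation: [-0.001, -0.055, 0.998, -0.0]
wrist_force: [0.9, -0.6, 0.4]
finger_gap: 0.998
gripper_force: 0.0
```

move_arm([
  [[1, -10, 0, 25, 0, 0, 0], [1, -10, 0, 25, 0, 0, 0], [1, -10, 0, 20, 0, 0, 0], [1, 0, 0, 0, 0, 0, 0], [1, 0, 0, 0, 0, 0, 0]],
])

```text
time_s: 15.43
tcp_pos: [0.5651, -0.0308, 0.1973]
orientation: [0.001, -0.055, 0.998, -0.001]
wrist_force: [-0.5, -0.4, -0.1]
finger_gap: 1.0
gripper_force: 0.0
```

Run:
```python
from h import *
st=ctrl.observe(); A,t=Rt(st); print(t,st['orientation'],st['finger_gap'])
im=snap('wrist','w8.png'); i=im.astype(int)
for q in('roll','wedge'): print(q,ctrl.mark_of('wrist',q)[:2])
c=O+S@[.042,0,.030]; print('expected roll px',proj('wrist',c,st),'wedge',proj('wrist',O+S@[.001,-.0015,0],st))
white=((i.max(2)-i.min(2))<60)&(i.max(2)>90)
m=cv2.morphologyEx(white.astype(np.uint8),cv2.MORPH_OPEN,np.ones((5,5)))
n,l,s,cc=cv2.connectedComponentsWithStats(m); print(s[1:][s[1:,4]>300],cc[1:][s[1:,4]>300])
def V(x,y): return (RV+[x,y,.03])@S.T+O
for x in(.041,.045): p=proj('wrist',V(x,-.001),st); print(x,p.min(0).round(1),p.max(0).round(1))
snap('top','top2.png'); print(ctrl.mark_of('top','roll')[:2],proj('top',c))
```

```text
[ 0.56506644 -0.03078966  0.19733092] [ 1.29435885e-03 -5.50741762e-02  9.98480983e-01 -9.41623006e-04] 0.9999832394211307
roll []
wedge [{'position': [500.2, 244.2], 'score': 0.95}, {'position': [508.1, 144.0], 'score': 0.72}]
expected roll px [[277.7259692  221.28316578]] wedge [[276.86840588 173.74527775]]
[[   5   99   33   60 1371]
 [ 246  186   63   69 4173]
 [ 481  236   14   40  343]
 [   0  302   30   25  462]
 [  59  368   63   52 2160]] [[ 22.43544858 128.42742524]
 [277.03354901 220.34291876]
 [486.36734694 257.33819242]
 [ 12.87662338 312.96969697]
 [ 92.48564815 397.86666667]]
0.041 [244.8 186.2] [307.5 254.5]
0.045 [244.8 190.7] [307.4 258.9]
[{'position': [297.1, 188.5], 'score': 0.69}] [[296.303834  187.8504102]]
```

The roll's measured outline (columns 246–309, rows 186–255) matches the prediction for resting 41 mm from the wedge. One stillness check, then hand in.

move_arm([
  [[1, 0, 0, 0, 0, 0, 0], [1, 0, 0, 0, 0, 0, 0], [1, 0, 0, 0, 0, 0, 0], [1, 0, 0, 0, 0, 0, 0], [1, 0, 0, 0, 0, 0, 0]],
])

```text
time_s: 16.1
tcp_pos: [0.5646, -0.0306, 0.1958]
orientation: [-0.0, -0.055, 0.998, -0.0]
wrist_force: [0.2, -0.6, 0.1]
finger_gap: 1.0
gripper_force: 0.0
```

Run:
```python
from h import *
a=cv2.imread('pics/w8.png')[:,:,::-1].astype(int); b=snap('wrist','w9.png').astype(int)
d=np.abs(a-b).max(2)[120:270,200:350]; print('changed px',(d>40).sum())
if (d>40).sum()<60: print(ctrl.hand_in())
```

```text
changed px 536
```

Run:
```python
from h import *
for k in range(2):
    st=ctrl.observe(); i=snap('wrist','w1%d.png'%k).astype(int)
    m=cv2.morphologyEx((((i.max(2)-i.min(2))<60)&(i.max(2)>90)).astype(np.uint8),cv2.MORPH_OPEN,np.ones((5,5)))
    n,l,s,cc=cv2.connectedComponentsWithStats(m); j=l[220,277]; print(s[j],cc[j])
    p=proj('wrist',(RV+[.041,-.001,.03])@S.T+O,st); print(p.min(0).round(1),p.max(0).round(1))
```

```text
[ 246  188   62   68 4161] [276.56524874 221.52006729]
[244.2 187.4] [307.3 256. ]
[ 246  187   62   69 4165] [276.59543818 221.50396158]
[244.2 187.4] [307.2 256.1]
```

The roll hasn't moved: the 1-pixel shift comes from the camera's own small motion, and the outline still matches the prediction.

```bash
python3 -c "
from cell import ctrl
print(ctrl.hand_in())"
```

```text
the job is handed in; nothing more can be done
None
```

The job is handed in: the wedge sits squarely across the board with its thin edge uphill, and the roll rests still against it, released only once it was on the board, with the arm clear at about 16 s; no verdict was returned.

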